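# Sort the clean washing-up into its trays

## Task

Sort the clean things on the draining board into the steel trays on the worktop: stand the two purple cups side by side in the round tray, the two white egg cups in the long narrow tray and the wooden mortar in the small square tray, each upright and flat on the tray's floor. Do not drop the china egg cups or tip them over, and leave the white ramekin and the steel jar standing where they are.

Things in the scene. Friction and masses are not known exactly. Their poses are not given: they have to be found in the camera images.
- cup_a: Purple plastic drinking cup, open at the top, 72 high, 52 across the base widening to 60 across the rim, 3 thick wall, about 50 g; one of two alike. Stands upright at the start on the level part of the aluminium draining board (its top is 12 above the worktop). Origin: centre of its underside; z up its axis; round, so yaw does not matter. All sizes here are in mm.
- cup_b: Purple plastic drinking cup, open at the top, 72 high, 52 across the base widening to 60 across the rim, 3 thick wall, about 50 g; one of two alike. Stands upright at the start on the level part of the aluminium draining board (its top is 12 above the worktop). Origin: centre of its underside; z up its axis; round, so yaw does not matter. All sizes here are in mm.
- eggcup_a: White glazed china egg cup, 66 high: foot 40 across, stem 20 across, bowl open at the top, 47 to 48 across from 42 above the foot up to the rim at 66; about 90 g; one of two alike. Stands upright at the start on the level draining board (12 above the worktop). Origin: centre of its underside; z up its axis; round. All sizes here are in mm.
- eggcup_b: White glazed china egg cup, 66 high: foot 40 across, stem 20 across, bowl open at the top, 47 to 48 across from 42 above the foot up to the rim at 66; about 90 g; one of two alike. Stands upright at the start on the level draining board (12 above the worktop). Origin: centre of its underside; z up its axis; round. All sizes here are in mm.
- mortar: Short brown wooden mortar, 55 high, 66 across from 14 above its underside to the rim, 56 across the underside, 9 thick wall, hollow from above, about 220 g. Stands upright at the start on the level draining board (12 above the worktop). Origin: centre of its underside; z up its axis; round. All sizes here are in mm.
- round_tray: Round shallow stainless steel tray, fixed to the worktop: 156 outside, 150 inside diameter, walls 14 high and 3 thick, floor 3 thick. Origin: centre of its underside, on the worktop; z up. All sizes here are in mm.
- long_tray: Long narrow shallow stainless steel tray, fixed to the worktop: 180 long along its own y, 70 wide along its own x outside (174 x 64 inside), walls 14 high and 3 thick, floor 3 thick. Origin: centre of its underside, on the worktop; z up. All sizes here are in mm.
- square_tray: Small square shallow stainless steel tray, fixed to the worktop: 90 x 90 outside (84 x 84 inside) along its own x and y, walls 14 high and 3 thick, floor 3 thick. Origin: centre of its underside, on the worktop; z up. All sizes here are in mm.
- ramekin: Bystander, to be left alone: low wide white china ramekin, open, 38 high, 68 across the base and 72 across the rim, loose, standing among the things on the draining board. Origin: centre of its underside; z up. All sizes here are in mm.
- jar: Bystander, to be left alone: short closed stainless steel jar with a flat dark lid, 60 high, 52 across the body and 56 across the lid, loose, standing among the things on the draining board. Origin: centre of its underside; z up. All sizes here are in mm.

How it is judged (in metres and radians):
At the end, for the whole second after the job is handed in: Cups in the round tray (within 55 mm of its centre), egg cups in the long one (within 17 mm across, 72 mm along), mortar in the square one (within 19 mm each way); all on the tray floor (underside under 7 mm above the tray's), within 0.1 rad of upright, released, at rest (under 0.02 m/s) (z of cup_a in the frame of round_tray between -0.001 and 0.007 m and angle between each of cup_a, cup_b, eggcup_a, eggcup_b, mortar's own z axis and vertical below 0.1 rad and linear speed of each of cup_a, cup_b, eggcup_a, eggcup_b, mortar below 0.02 m/s and horizontal distance between each of cup_a, cup_b and round_tray below 0.055 m and z of cup_b in the frame of round_tray between -0.001 and 0.007 m and z of eggcup_a in the frame of long_tray between -0.001 and 0.007 m and x of eggcup_a in the frame of long_tray between -0.017 and 0.017 m and y of eggcup_a in the frame of long_tray between -0.072 and 0.072 m and z of eggcup_b in the frame of long_tray between -0.001 and 0.007 m and x of eggcup_b in the frame of long_tray between -0.017 and 0.017 m and y of eggcup_b in the frame of long_tray between -0.072 and 0.072 m and z of mortar in the frame of square_tray between -0.001 and 0.007 m and x of mortar in the frame of square_tray between -0.019 and 0.019 m and y of mortar in the frame of square_tray between -0.019 and 0.019 m); the robot touches nothing.
It fails at once if the ramekin is shifted by more than 25 mm or tipped (distance of ramekin from where it was at the start of the episode above 0.025 m or angle between ramekin's own z axis and vertical above 0.4 rad).
It fails at once if the steel jar is shifted by more than 25 mm or tipped (distance of jar from where it was at the start of the episode above 0.025 m or angle between jar's own z axis and vertical above 0.4 rad).
It fails at once if an egg cup is tipped over (more than about 40 degrees) (angle between any of eggcup_a, eggcup_b's own z axis and vertical above 0.7 rad).
It fails at once if an egg cup is dropped (falls free of the fingers at over 0.6 m/s, a drop of about 2 cm) ((contact force between eggcup_a and the fingers below 0.05 N and linear speed of eggcup_a above 0.6 m/s) or (contact force between eggcup_b and the fingers below 0.05 N and linear speed of eggcup_b above 0.6 m/s)).
It also fails if it takes over 128 s, if anything falls off the work surface, if the arm or the gripper's body presses on something with over 40 N, if the wrist force passes 120 N, or if a joint passes its speed limit or range.

## Robot

A 6-joint arm with a two-finger parallel gripper is mounted at the origin on the work surface. World frame = base frame: x ahead of the robot, y to its left, z up, the work surface at z = 0. Lengths are in mm, angles in rad, forces in N, time in s.
With the tool pointing down it reaches from about 275 to 825 mm from the base axis. Payload 4.9 kg.
Tool frame: the origin (TCP) lies at the very end of the fingers, on their centre line; the grasp point (between the pads) lies 19 mm behind it; z points along the fingers, y is the line along which they close (so a half turn about z gives the same grasp; the last joint's range is limited). The gripper opens to 85 mm and grips with 20 to 120 N. Pads are 22 mm wide; open, the fingers measure 114 mm over their backs; the gripper's body (76 mm by 85 mm) begins 54 mm behind the grasp point. The pads swing forward as they close: fully open they stand 13 mm farther back than shut.
Start: joints at [1.171, 0.326, -0.193, 1.052, 0, 1.437], TCP at [144.468, 530.705, 203.481] pointing down, gripper open.
Joint ranges: [-2.65, 2.65], [-0.97, 1.79], [-1.3, 1.35], [-1.93, 2.1], [-1.47, 1.37], [-3.14, 3.14]. Speed limits (rad/s): [2.57, 2.57, 3.14, 3.14, 3.14, 3.14].

## Interface

Orientations are given as [roll, pitch, yaw] about the fixed x, y, z axes, in that order (R = Rz(yaw) Ry(pitch) Rx(roll)).
In Python, from bench import bot, solve_ik, imaging gives the robot as it stands. Calls block until the motion is done:
- bot.move_ptp(position, orientation): joint-space move of the TCP to a pose.
- bot.movel(position, rot=None, max_speed=150, threshold=None): straight line of the TCP; rot=None keeps the orientation; max_speed is the mean speed in mm/s. With threshold (N) it stops when the force on the tool has changed by that much, and returns True; else False.
- bot.move_j(angles): joint-space move.
- bot.grip(opening, effort=None): opening from 0.0 (shut) to 1.0 (fully open); effort is the grip in N (None keeps the last); returns when the fingers have stopped.
- bot.dwell(seconds).
- solve_ik(position, orientation): joint angles nearest the present ones, or None.
- bot.get_state(): the state.
- imaging.capture(name): name is "side" or "top" or "wrist"; returns the picture (420x560x3 uint8, blue, green, red); there is no depth.
- imaging.camera_model(name): a dict with "K" (3x3 intrinsics, pixels), "position" and "rotation" of the camera in the world. Camera axes: x right, y up, looking along -z (the intrinsics and any distortion apply to the point x, -y, -z); pixel columns grow to the right and rows downward; lengths in mm; the calibration is good to about 2 mm. A picture is of the moment at which its call begins: read the wrist's pose just before it. camera_model takes no time and is no camera call; for the wrist camera it gives the pose at the moment of the call.
A pose or a line that the arm cannot do raises bot.IKError and nothing moves.
- bot.sign_off(): hands the job in; it is judged then, once.
The state is a dict: "t": time; "qpos": joint angles; "joint_velocities": joint speeds; "effort": joint torques, N m; "tcp_pos": TCP position; "orientation": TCP orientation; "contact_force": force on the tool from outside, world axes, zero at the start; "wrist_torque": the same for the moment, N m; "opening": opening from 0.0 (shut) to 1.0 (fully open); "gripper_force": force on a finger pad.
Only numpy, scipy, OpenCV 4.12 (cv2) and the standard library are available. Lean on these libraries where they do the work, as an engineer would, in place of code of your own. Each camera call takes 0.05 s, during which the arm holds its last target. There are 200 camera calls.

## Working session

There is one attempt and no reset: what is moved stays moved. The work goes in short steps, each a Python script; the robot and the scene stay as the last script left them, time stands still between calls to the robot, and variables do not carry over. Pictures are saved under pics/ and viewed, at most 14 in all, crops included, and the job is handed in when it is done.

```bash
mkdir -p pics; ls; python3 - <<'E'
from bench import bot, solve_ik, imaging
import cv2, numpy as np
for n in("top","side","wrist"):
    m=imaging.camera_model(n); print(n,m)
    cv2.imwrite(f"pics/{n}0.png",imaging.capture(n))
s=bot.get_state();print(s['tcp_pos'],s['orientation'],s['t'])
E
```

```text
pics
top {'K': array([[511.28448865,   0.        , 272.26325096],
       [  0.        , 511.28448865, 209.75847407],
       [  0.        ,   0.        ,   1.        ]]), 'position': array([ 430.21770843,    3.73209537, 1249.69882862]), 'rotation': array([ 0.09105411,  0.01700268, -1.54870114])}
side {'K': array([[527.26357861,   0.        , 282.30371922],
       [  0.        , 527.26357861, 213.74116794],
       [  0.        ,   0.        ,   1.        ]]), 'position': array([454.97737567, 703.37022732, 846.14329341]), 'rotation': array([ 0.71015703, -0.00915888, -2.98156437])}
wrist {'K': array([[305.15553308,   0.        , 278.50582235],
       [  0.        , 305.15553308, 215.05423403],
       [  0.        ,   0.        ,   1.        ]]), 'position': array([ 63.25407039, 553.04255639, 373.87011512]), 'rotation': array([-3.32528996e-01,  4.32249149e-04,  1.30529840e+00])}
[144.2625963  530.21954411 202.86182225] [-3.14020583e+00 -1.81244465e-04  2.87580183e+00] 0.15
```

View pics/top0.png

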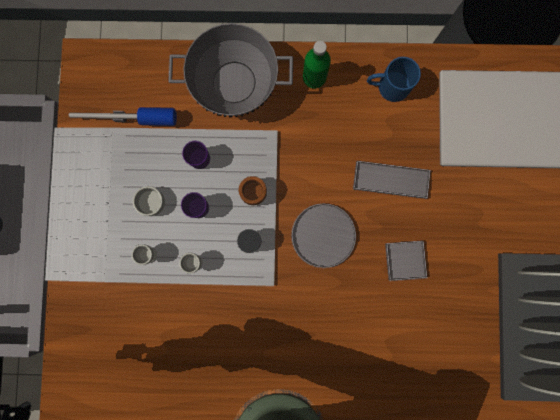

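View pics/side0.png

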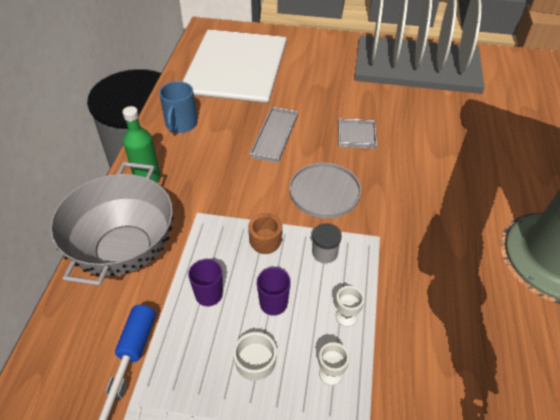

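```bash
python3 - <<'E'
import cv2
def crop(n,x,y,w,h,k,o):
    im=cv2.imread(f"pics/{n}0.png")[y:y+h,x:x+w]
    im=cv2.resize(im,None,fx=k,fy=k,interpolation=cv2.INTER_CUBIC)
    im=cv2.convertScaleAbs(im,alpha=1.3,beta=25)
    for i in range(0,w,10):
        cv2.line(im,(i*k,0),(i*k,12 if (x+i)%50==0 else 5),(0,0,255),1)
        if (x+i)%50==0: cv2.putText(im,str(x+i),(i*k,24),0,.4,(0,0,255))
    for j in range(0,h,10):
        cv2.line(im,(0,j*k),(12 if (y+j)%50==0 else 5,j*k),(0,0,255),1)
        if (y+j)%50==0: cv2.putText(im,str(y+j),(0,j*k+12),0,.4,(0,0,255))
    cv2.imwrite(f"pics/{o}.png",im)
crop("top",120,130,160,150,4,"tA")
crop("top",280,150,160,130,4,"tB")
crop("side",180,210,200,180,4,"sA") if 0 else crop("side",180,210,200,150,4,"sA")
crop("side",220,90,180,140,4,"sB")
E
```

```text
(no output)
```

View pics/tA.png

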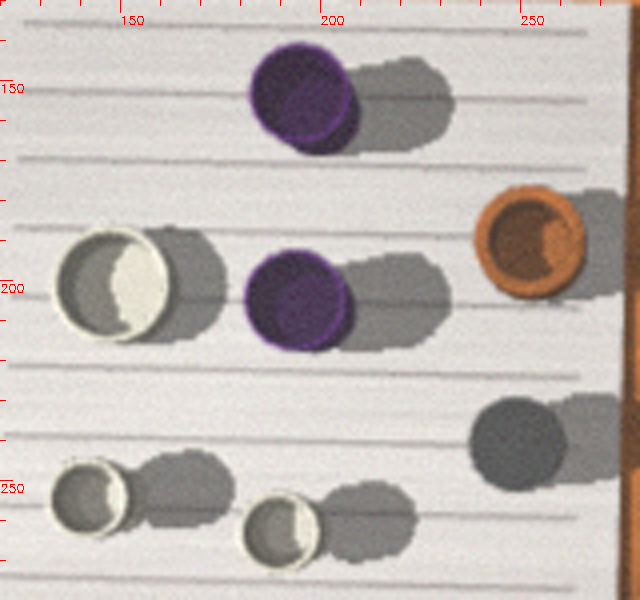

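View pics/tB.png

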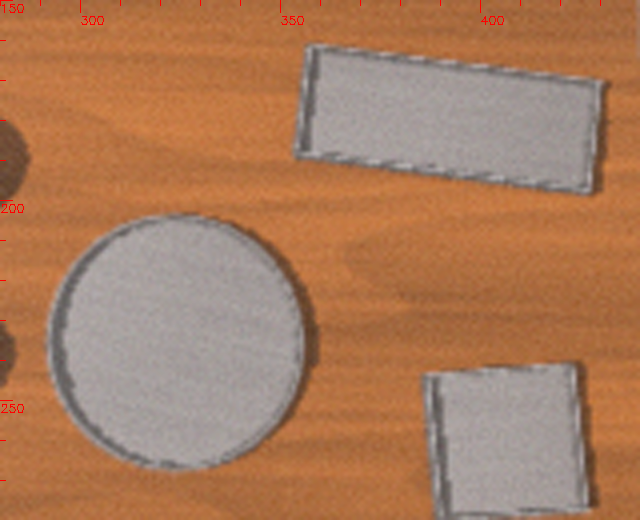

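View pics/sA.png

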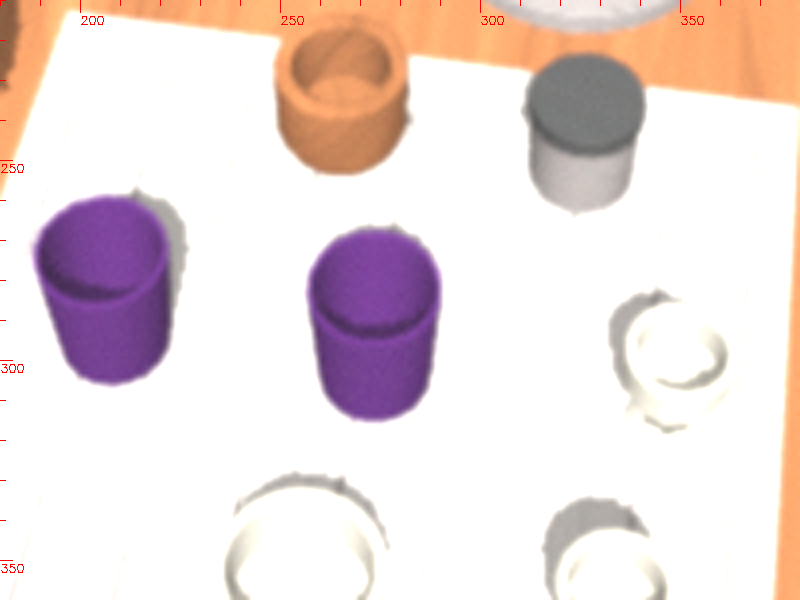

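View pics/sB.png

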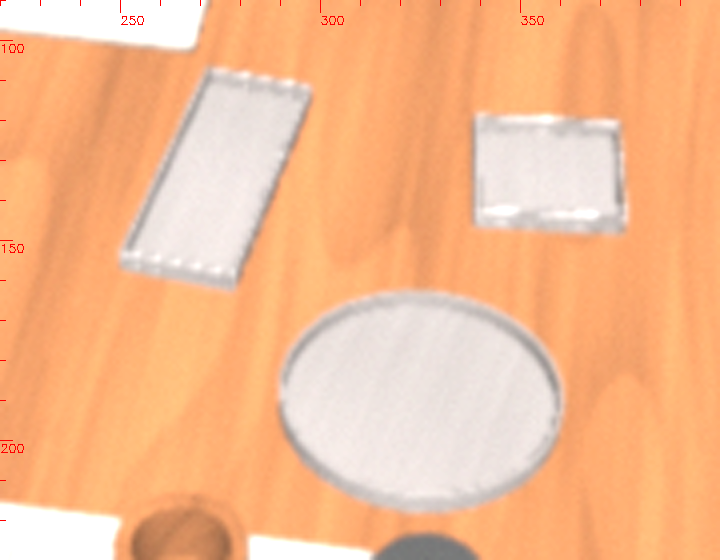

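Top view: cup rims at (195,153) and (194,205), mortar at (252.5,190.5), egg cups at (142.6,254.3) and (190.4,262.8), ramekin at (148,201), jar at (249.5,241). Trays: round (324,235), long (392.6,179.6), square (406.8,260.3). I read the same features in the side crops, so I'll triangulate them.

```bash
cat > h.py <<'E'
import numpy as np, cv2
from scipy.spatial.transform import Rotation as R
from bench import bot, solve_ik, imaging
def ray(m,uv):
    d=np.linalg.inv(m["K"])@[uv[0],uv[1],1.]
    return np.array(m["position"]), R.from_euler("xyz",m["rotation"]).apply([d[0],-d[1],-d[2]])
def atz(m,uv,z):
    p,d=ray(m,uv); return p+d*(z-p[2])/d[2]
def tri(obs):
    A=[];b=[]
    for m,uv in obs:
        p,d=ray(m,uv); d/=np.linalg.norm(d); Q=np.eye(3)-np.outer(d,d); A.append(Q); b.append(Q@p)
    A=np.vstack(A);b=np.hstack(b); x=np.linalg.lstsq(A,b,rcond=None)[0]; return x,np.linalg.norm(A@x-b)
def proj(m,X):
    c=R.from_euler("xyz",m["rotation"]).inv().apply(np.array(X)-m["position"])
    q=m["K"]@[c[0],-c[1],-c[2]]; return q[:2]/q[2]
E
python3 - <<'E'
from h import *
np.set_printoptions(precision=1,suppress=True)
T,S=imaging.camera_model("top"),imaging.camera_model("side")
o=dict(cup_a=((195.1,153.3),(205.4,272.5),84),cup_b=((194.1,205),(273.6,280.5),84),mortar=((252.5,190.5),(265.5,226.2),67),
eggL=((142.6,254.3),(332.6,358),78),eggR=((190.4,262.8),(349,296.2),78),jar=((249.5,241),(326.2,236),72),ram=((148.2,201),(255,352),50),
round=((324.1,235.4),(325.3,189.3),14),long=((392.6,179.6),(275,133),14),square=((406.8,260.3),(357.1,132),14))
for k,(t,s,z) in o.items():
    x,e=tri([(T,t),(S,s)]); print(k,x,"res%.1f"%e,"top@z",atz(T,t,z),"side@z",atz(S,s,z))
f=lambda q:[atz(T,(280+a/4,150+b/4),14)[:2] for a,b in q]
print(np.array(f([(308,44),(604,81),(594,193),(296,156)])));print(np.array(f([(423,375),(577,362),(592,509),(437,519)])))
E
```

```text
cup_a [664.2 208.3  80.6] res0.7 top@z [664.  207.7  84. ] side@z [662.8 210.5  84. ]
cup_b [543.5 206.   82.2] res0.2 top@z [543.5 205.7  84. ] side@z [543.1 207.2  84. ]
mortar [582.3  73.6  62.5] res0.3 top@z [581.9  73.3  67. ] side@z [581.3  77.2  67. ]
eggL [428.3 324.1  66.8] res0.3 top@z [428.1 321.1  78. ] side@z [428.9 329.5  78. ]
eggR [411.6 211.1  74.4] res0.7 top@z [411.2 210.5  78. ] side@z [412.4 213.4  78. ]
jar [464.4  77.6  61.9] res0.1 top@z [464.   76.9  72. ] side@z [464.3  85.6  72. ]
ram [554.5 322.9  43. ] res0.4 top@z [554.1 321.   50. ] side@z [553.4 326.2  50. ]
round [ 482.3 -100.1    2.2] res1.8 top@z [483.  -99.2  14. ] side@z [480.6 -88.9  14. ]
long [ 622.7 -266.     3. ] res1.6 top@z [ 622.2 -263.6   14. ] side@z [ 619.4 -253.2   14. ]
square [ 426.4 -299.4    6.5] res1.8 top@z [ 427.7 -297.6   14. ] side@z [ 425.3 -290.4   14. ]
[[ 666.3 -177. ]
 [ 646.9 -356.6]
 [ 578.3 -350.2]
 [ 597.3 -170.2]]
[[ 466.2 -247.3]
 [ 475.9 -339.4]
 [ 388.5 -347.9]
 [ 380.5 -255.8]]
```

```bash
python3 - <<'E'
from h import *
import json
P=[(450,270,230),(560,130,230),(560,-180,230),(440,-260,230)]
out=[]
for i,p in enumerate(P):
    bot.move_ptp(p,[np.pi,0,np.pi]); bot.dwell(.3)
    m=imaging.camera_model("wrist"); im=imaging.capture("wrist"); cv2.imwrite(f"pics/w{i}.png",im)
    out.append({k:np.array(v).tolist() for k,v in m.items()})
    print(bot.get_state()["t"],np.round(bot.get_state()["tcp_pos"],1),np.round(bot.get_state()["qpos"],2))
json.dump(out,open("w.json","w"))
a=[cv2.imread(f"pics/w{i}.png") for i in range(4)]
E
python3 - <<'E'
import cv2
for i in (0,1,2,3):
    im=cv2.resize(cv2.imread(f"pics/w{i}.png"),(800,600),interpolation=cv2.INTER_CUBIC)
    cv2.imwrite(f"pics/W{i}.png",im)
E
```

```text
1.9917 [449.7 270.4 229.9] [ 0.4   0.26 -0.21  1.1   0.    0.4 ]
3.0833 [559.6 131.  230.2] [ 0.1   0.36 -0.08  1.13  0.    0.1 ]
4.6167 [ 560.2 -179.2  230.1] [-0.44  0.38 -0.04  1.15  0.   -0.44]
5.6 [ 440.6 -259.5  229.8] [-0.68  0.24 -0.25  1.09  0.   -0.68]
```

View pics/W0.png

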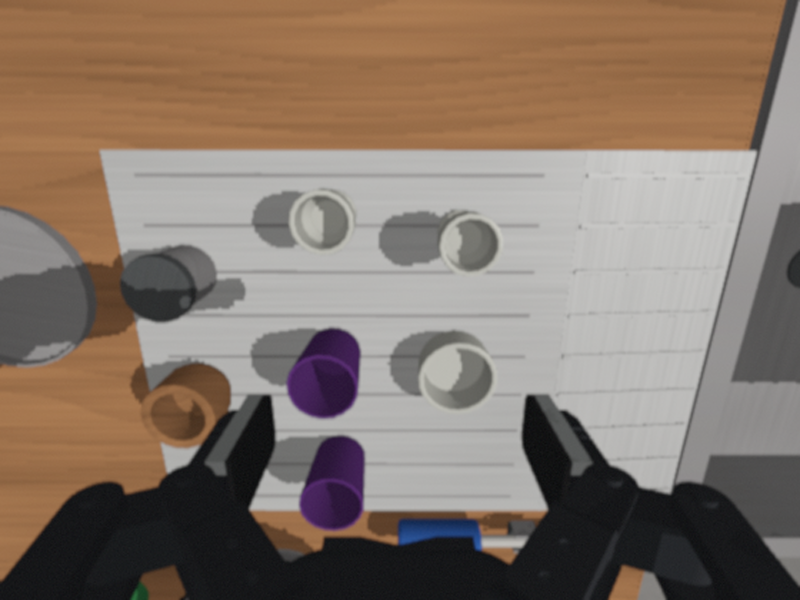

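View pics/W1.png

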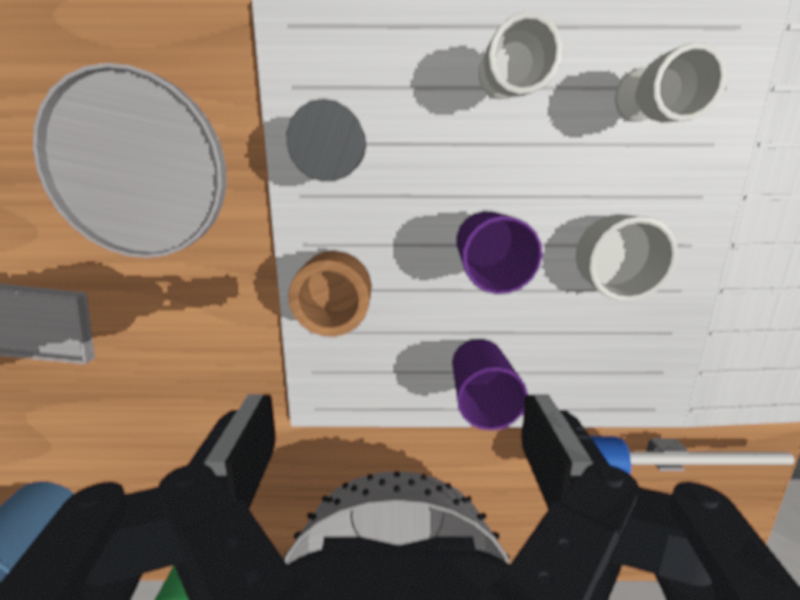

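View pics/W2.png

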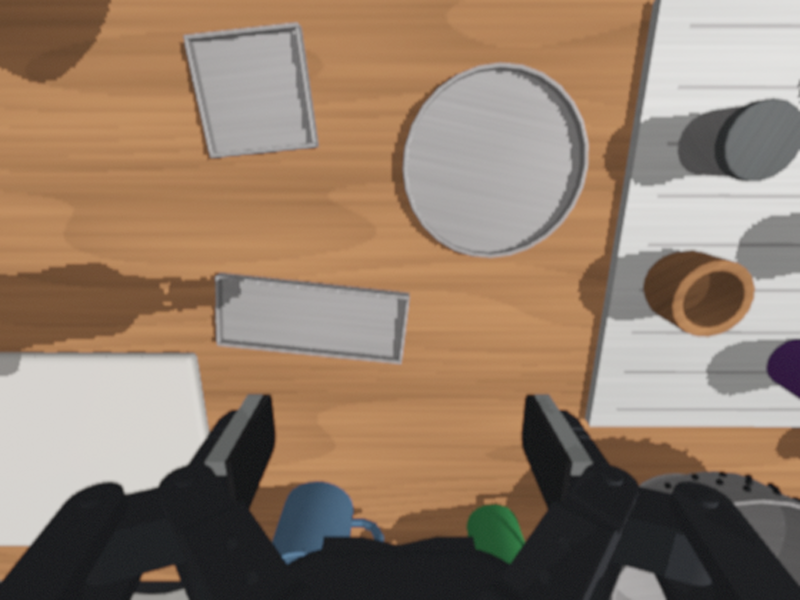

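View pics/W3.png

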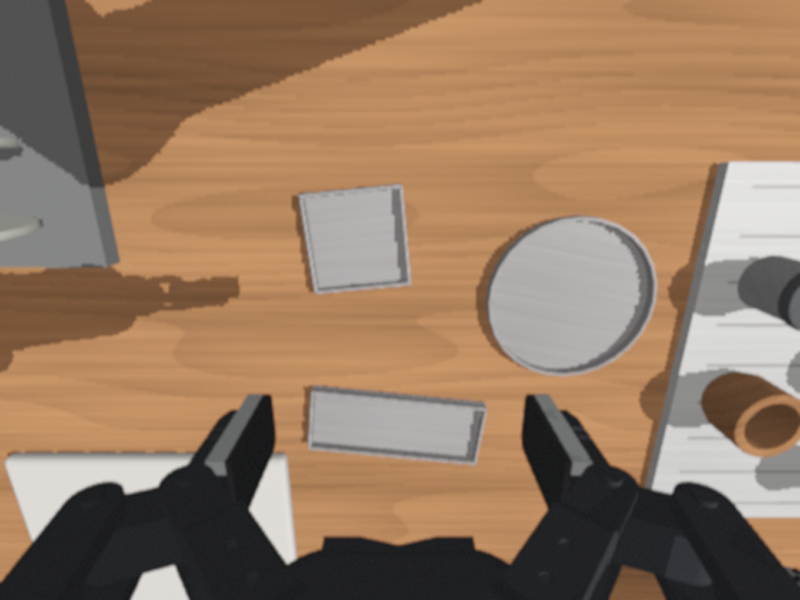

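Wrist views, in 800-wide pixels:
- W0: cup_b (323,386), cup_a (332,503), mortar (178,415), egg cups (322,220) and (471,244).
- W1: cup_b (501,254), cup_a (491,398), mortar (330,294), egg cups (524,55) and (686,84).
- W2 and W3: the tray corners and the round rim.

Next I'll triangulate with the wrist alone, then with all views.

```bash
python3 - <<'E'
from h import *
import json
np.set_printoptions(precision=1,suppress=True)
W=[{k:np.array(v) for k,v in m.items()} for m in json.load(open("w.json"))]
T,S=imaging.camera_model("top"),imaging.camera_model("side")
c=lambda p:((p[0]+.5)/1.42857-.5,(p[1]+.5)/1.42857-.5)
B=dict(cup_b=((323,386),(501,254),(194.1,205),(273.6,280.5)),cup_a=((332,503),(491,398),(195.1,153.3),(205.4,272.5)),mortar=((178,415),(330,294),(252.5,190.5),(265.5,226.2)),
eggR=((322,220),(524,55),(190.4,262.8),(349,296.2)),eggL=((471,244),(686,84),(142.6,254.3),(332.6,358)),ram=((457,377),(632,258),(148.2,201),(255,352)),jar=((158,288),(326,140),(249.5,241),(326.2,236)))
z=dict(cup_b=84,cup_a=84,mortar=67,eggR=78,eggL=78,ram=50,jar=72)
for k,(a,b,t,s) in B.items():
    x,e=tri([(W[0],c(a)),(W[1],c(b))]); y,f=tri([(W[0],c(a)),(W[1],c(b)),(T,t)])
    print(k,"wrist",x,"%.1f"%e,"w+top",y,"%.1f"%f,"@z",atz(W[0],c(a),z[k])[:2],atz(W[1],c(b),z[k])[:2],atz(T,t,z[k])[:2])
tr=lambda a,b:tri([(W[2],c(a)),(W[3],c(b))])
print("round",tr((496,160),(572,296)),atz(W[2],c((496,160)),14),atz(W[3],c((572,296)),14))
for n,a,b in (("sq",[(185,36),(298,24),(316,147),(210,158)],[(298,195),(403,184),(411,284),(315,293)]),
 ("long",[(216,273),(409,295),(401,362),(217,343)],[(309,387),(485,403),(476,464),(308,447)])):
    X=np.array([tr(p,q)[0] for p,q in zip(a,b)]); print(n,X.mean(0)); print(X)
    for w,l in((2,a),(3,b)):
        Y=np.array([atz(W[w],c(p),14)[:2] for p in l]); d=(Y[0]+Y[3]-Y[1]-Y[2]); print(" at14",Y.mean(0),"yaw of long side",np.arctan2(d[1],d[0]), "lens",np.linalg.norm(Y-np.roll(Y,1,0),axis=1))
E
```

```text
cup_b wrist [544.4 209.1  81.4] 0.9 w+top [544.4 208.2  80.6] 2.6 @z [543.5 210. ] [543.3 208.1] [543.5 205.7]
cup_a wrist [667.5 210.6  79.7] 0.4 w+top [665.4 209.8  81.6] 2.4 @z [663.7 211.6] [664.6 209.4] [664.  207.7]
mortar wrist [579.2  78.4  70.6] 1.0 w+top [582.3  75.2  64. ] 3.2 @z [582.2  76.7] [579.8  77.4] [581.9  73.3]
eggR wrist [410.9 215.1  72.4] 1.0 w+top [410.9 214.   70.2] 2.9 @z [409.6 215.6] [412.5 214.1] [411.2 210.5]
eggL wrist [428.3 326.9  72.5] 0.3 w+top [428.2 324.9  74.1] 3.3 @z [427.1 325.8] [429.3 323.8] [428.1 321.1]
ram wrist [554.1 324.9  48.6] 0.1 w+top [553.9 323.6  49.1] 2.8 @z [553.3 324.8] [553.7 324.1] [554.1 321. ]
jar wrist [464.5  80.5  68.2] 0.2 w+top [464.7  78.6  64.6] 2.1 @z [463.4  82.7] [464.5  81. ] [464.   76.9]
round (array([478.9, -96.1,  13.7]), np.float64(0.48106023437148127)) [478.8 -95.8  14. ] [479.  -96.5  14. ]
sq [ 428.3 -295.8   11.6]
[[ 388.  -345.1   10.7]
 [ 379.3 -255.    11.9]
 [ 468.5 -246.8   11.6]
 [ 477.3 -336.4   12.3]]
 at14 [ 428.8 -295.3] yaw of long side -1.4749872687176857 lens [89.4 88.3 88.9 89.9]
 at14 [ 427.7 -295.4] yaw of long side -1.470180218145675 lens [88.8 90.9 89.2 89.5]
long [ 623.6 -261.2    8.7]
[[ 580.  -349.2    4.4]
 [ 602.  -167.1    0.1]
 [ 665.3 -175.1   17.3]
 [ 647.3 -353.4   13. ]]
 at14 [ 622.2 -260.1] yaw of long side -1.685524436150316 lens [ 70.2 177.9  69.3 179.1]
 at14 [ 620.7 -261.3] yaw of long side -1.6816681360589225 lens [ 71.8 178.6  75.1 180. ]
```

```bash
cat >> h.py <<'E'
DN=[np.pi,0,np.pi]
def st(tag):
    s=bot.get_state(); print(tag,"t%.1f"%s["t"],np.round(s["tcp_pos"],1),"open %.3f gf %.1f"%(s["opening"],s["gripper_force"]),"F",np.round(s["contact_force"],1)); return s
def carry(src,dst,g,effort,rel,lift=105,wait=None):
    """src/dst: xy of object axis; g: TCP height above underside; rel: opening at release"""
    bot.movel([*src,12+g+lift],DN,250); bot.grip(1.0)
    if bot.movel([*src,12+g],max_speed=120,threshold=12): st("HIT"); return False
    bot.grip(0.0,effort); s=st("gripped")
    if s["opening"]<.25: print("MISSED"); return False
    bot.movel([*src,12+g+lift],max_speed=150); s=st("lifted"); 
    bot.movel([*dst,12+g+lift],max_speed=250); st("over")
    bot.movel([*dst,3+g+12],max_speed=150); bot.dwell(.2)
    print("touch",bot.movel([*dst,3+g-4],max_speed=15,threshold=3)); st("down")
    bot.grip(rel); bot.dwell(.2); st("released")
    bot.movel([*dst,12+g+lift],max_speed=150); return True
ROUND=np.array([480,-96.5]); LONG=np.array([621.5,-261.3]); U=np.array([.112,.994]); SQ=np.array([428,-295.8])
E
python3 - <<'E'
from h import *
carry((543.5,208),ROUND+[40,0],27,20,0.85)
cv2.imwrite("pics/p1.png",imaging.capture("wrist"))
E
```

```text
gripped t9.3 [544.2 208.2  40.3] open 0.691 gf 20.9 F [-1.4 -1.3  5. ]
lifted t10.2 [542.8 207.8 143.1] open 0.691 gf 21.7 F [ 0.5  0.1 -1.3]
over t11.6 [519.8 -95.6 143.8] open 0.692 gf 21.7 F [ 0.3 -1.   0.1]
touch True
down t13.3 [519.8 -96.5  31.3] open 0.686 gf 22.1 F [-0.2 -0.1  5.3]
released t13.8 [519.  -96.2  30.6] open 0.851 gf 0.0 F [ 1.1  0.3 -0.4]
```

View pics/p1.png

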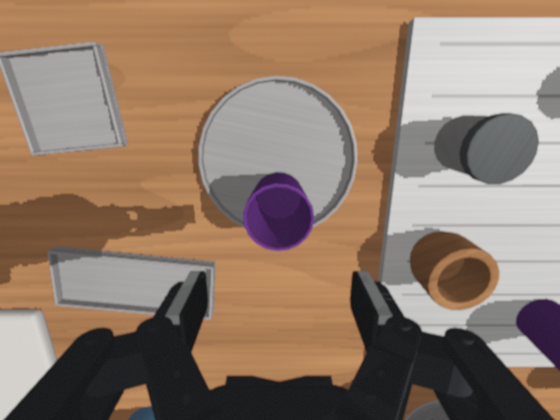

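The first cup stands in the round tray, rim at (278,213), upright and inside the wall. Next come the second cup and one egg cup.

```bash
python3 - <<'E'
from h import *
if carry((664,210),ROUND+[-40,0],27,20,0.85) and carry((411,214),LONG-42*U,31,25,0.75):
    cv2.imwrite("pics/p2.png",imaging.capture("wrist"))
E
```

```text
gripped t18.0 [664.8 210.1  40.3] open 0.678 gf 21.6 F [-0.5  0.   5.2]
lifted t18.8 [663.2 209.8 142.7] open 0.674 gf 21.6 F [-0.7  0.2 -0.6]
over t20.5 [440.5 -96.  144. ] open 0.681 gf 21.6 F [ 0.2 -1.  -0.4]
touch True
down t22.2 [439.9 -96.5  31.2] open 0.676 gf 21.9 F [-0.7 -0.8  5.2]
released t22.7 [439.2 -96.2  30.8] open 0.846 gf 0.0 F [ 0.5 -0.5 -0.4]
gripped t26.8 [411.5 214.1  43.7] open 0.531 gf 25.0 F [-1.8 -0.8  5.4]
lifted t27.7 [410.3 213.8 147.2] open 0.528 gf 25.7 F [-0.1  0.8 -0.9]
over t30.0 [ 616.6 -302.3  148.1] open 0.533 gf 25.7 F [-0.   1.  -1.1]
touch True
down t31.8 [ 616.7 -303.    34.8] open 0.526 gf 26.1 F [-0.3 -0.3  5.9]
released t32.3 [ 615.8 -302.5   33.6] open 0.749 gf 0.0 F [-0.9  0.2  0.3]
```

View pics/p2.png

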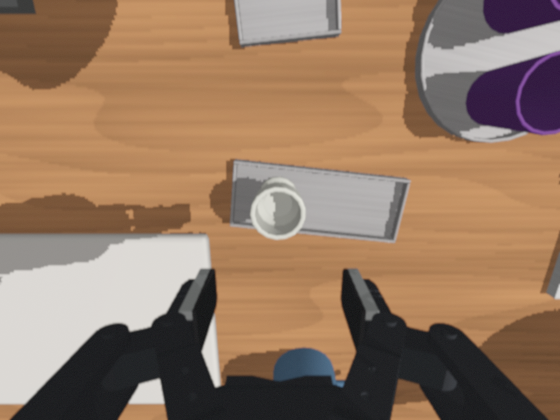

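The egg cup is upright in the long tray, rim at (278,210) and foot near (281,187). Both purple cups stand in the round tray. The second egg cup and the mortar are left, then one last look.

```bash
python3 - <<'E'
from h import *
if carry((428,324.5),LONG+42*U,31,25,0.75) and carry((581,76.5),SQ,13,45,1.0):
    bot.movel([440,-150,330],DN,200); bot.dwell(.3)
    m=imaging.camera_model("wrist"); w=imaging.capture("wrist"); t=imaging.capture("top")
    for n,X in dict(cup1=[*(ROUND+[40,0]),75],cup2=[*(ROUND-[40,0]),75],e1=[*(LONG-42*U),69],e2=[*(LONG+42*U),69],mort=[*SQ,58]).items(): print(n,np.round(proj(m,X)))
    h=cv2.resize(t[100:310,100:450],(560,336),interpolation=cv2.INTER_CUBIC)
    cv2.imwrite("pics/fin.png",np.vstack([w[:264],h]))
E
```

```text
gripped t37.9 [428.5 324.9  44. ] open 0.536 gf 24.8 F [-1.7 -0.2  5.3]
lifted t38.8 [427.4 324.1 147.1] open 0.536 gf 25.7 F [ 0.8 -0.4 -0.6]
over t41.2 [ 626.1 -218.7  148.1] open 0.534 gf 25.7 F [-0.5  0.6 -0.7]
touch True
down t43.0 [ 626.  -219.4   35.1] open 0.533 gf 26.1 F [0.5 1.  4.2]
released t43.5 [ 625.2 -219.1   34.1] open 0.754 gf 0.0 F [-0.1  0.1  0.2]
gripped t47.5 [581.9  76.   26.8] open 0.739 gf 47.9 F [-1.8 -2.4  7.9]
lifted t48.3 [580.1  76.5 128.9] open 0.734 gf 49.9 F [ 0.3 -0.7 -3.8]
over t50.1 [ 428.2 -294.8  129.9] open 0.740 gf 49.9 F [-1.  -0.1 -2.6]
touch True
down t51.8 [ 427.8 -295.7   17.9] open 0.740 gf 50.6 F [-0.3 -0.2  3.7]
released t52.4 [ 426.9 -294.8   16.9] open 1.001 gf 0.0 F [ 0.  -0.4 -0.2]
cup1 [314. 226.]
cup2 [316. 173.]
e1 [183. 281.]
e2 [235. 286.]
mort [177. 162.]
```

View pics/fin.png

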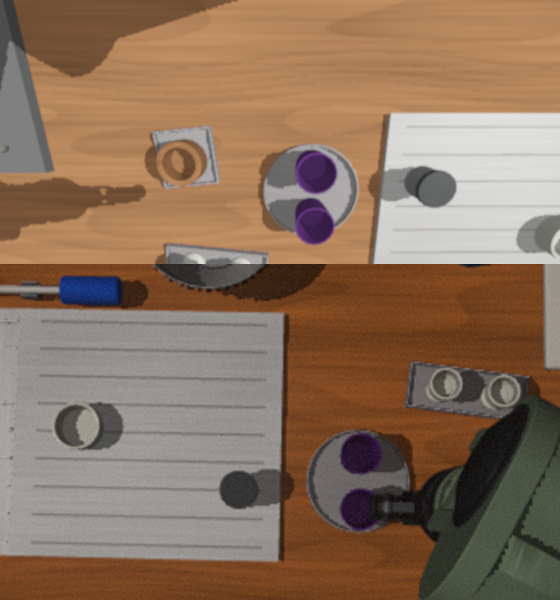

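The mortar is in the square tray at about (181,162). The cups are in the round tray at (316,172) and (314,225), and both egg cups are in the long tray. The ramekin and jar are in place and everything touched down at floor height, so I'm handing it in.

```bash
python3 -c "
from bench import bot
print(bot.sign_off())"
```

```text
the job is handed in; nothing more can be done
None
```

I put both cups in the round tray, both egg cups in the long tray and the mortar in the square tray, left the ramekin and jar untouched, and handed the job in at about 54 s of robot time; no verdict was returned.

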